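Mount the sanding drum on the spindle

ROBOT

A 6-joint arm with a two-finger parallel gripper is mounted at the origin on the work surface. World frame = base frame: x ahead of the robot, y to its left, z up, the work surface at z = 0. Lengths are in m, angles in degrees, forces in N, time in s.
With the tool pointing down it reaches from about 0.325 to 0.85 m from the base axis. Payload 15.5 kg.
Tool frame: the origin (TCP) lies midway between the tips of the shut fingers; the grasp point (between the pads) lies 19 mm behind it; z points along the fingers, y is the line along which they close (so a half turn about z gives the same grasp; the last joint's range is limited). The gripper opens to 91 mm and grips with 3 to 60 N. Pads are 32 mm wide; open, the fingers measure 118 mm over their backs; the gripper's body (76 mm by 178 mm) begins 60 mm behind the grasp point.
Start: joints at [71.018, 28.281, 77.091, -0, 74.628, -5.472], TCP at [0.146, 0.608, 0.214] pointing down, gripper open.
Joint ranges: [-166.48, 166.48], [-47.26, 123.95], [12.59, 153.08], [-70.14, 250.14], [6.76, 159.57], [-176.63, 176.63]. Speed limits (degrees/s): [108.29, 108.29, 147.25, 172.46, 172.46, 172.46].

INTERFACE

Orientations are given as a 3x3 rotation matrix whose columns are the frame's x, y, z axes.
In Python, from bench import ctrl gives the robot as it stands. The module is installed in compiled form; this text tells all that it offers. Calls block until the motion is done:
- ctrl.goto(position, orientation): joint-space move of the TCP to a pose.
- ctrl.move_l(position, vel=0.15, ori=None, contact_N=None): straight line of the TCP; ori=None keeps the orientation; vel is the mean speed in m/s. With contact_N (N) it stops when the force on the tool has changed by that much, and returns True; else False.
- ctrl.movej(angles): joint-space move.
- ctrl.command_gripper(opening): opening from 0.0 (shut) to 1.0 (fully open); the grip force is fixed at half the most; returns when the fingers have stopped.
- ctrl.sleep(seconds).
- ctrl.ik(position, orientation): joint angles nearest the present ones, or None.
- ctrl.read_camera(name): name is "scene" or "top" or "wrist"; returns the picture (384x512x3 uint8, blue, green, red); there is no depth.
- ctrl.camera_params(name): a dict with "fx", "fy", "cx", "cy" (pixels), "pose" (4x4, takes a point from camera to world coordinates); the wrist camera has in their place "T_tool_cam" (4x4, takes a point from camera to tool coordinates, whose origin is the TCP and whose axes are the flange's). Camera axes: x right, y up, looking along -z (the intrinsics and any distortion apply to the point x, -y, -z); pixel columns grow to the right and rows downward; lengths in m; the calibration is good to about 2 mm. The wrist camera is an equidistant fisheye: a pixel r from the principal point sees the ray r / f radians off the axis. A picture is of the moment at which its call begins: read the wrist's pose just before it. camera_params takes no time and is no camera call.
A pose or a line that the arm cannot do raises ctrl.MotionError and nothing moves.
- ctrl.sign_off(): hands the job in; it is judged then, once.
Readings, each from a call of its own:
- ctrl.current_t(): time.
- ctrl.current_q(): joint angles.
- ctrl.current_dq(): joint speeds.
- ctrl.current_effort(): joint torques, N m.
- ctrl.current_tool_pos(): TCP position.
- ctrl.current_eef_rot(): TCP orientation.
- ctrl.current_contact_force(): force on the tool from outside, world axes, zero at the start.
- ctrl.current_wrist_torque(): the same for the moment, N m.
- ctrl.current_grip_width(): opening from 0.0 (shut) to 1.0 (fully open).
- ctrl.current_grasp_force(): force on a finger pad.
Only numpy, scipy, OpenCV 4.12 (cv2) and the standard library are available. Lean on these libraries where they do the work, as an engineer would, in place of code of your own. Each camera call takes 0.05 s, during which the arm holds its last target. There are 200 camera calls.

TASK

Mount the sanding drum on the sander's spindle: put the backing flange on first, hub up and down on the shoulder, then the drum over the flange's hub, and last slide the slotted keeper in from the side, fully home in the groove under the spindle's head, so that it lies flat on the drum and locks the stack. Lower the parts rather than letting them drop, let go of everything at the end, and leave the other things on the bench where they are.

Things in the scene. Friction and masses are not known exactly. Their poses are not given: they have to be found in the camera images.
- spindle: The sander's spindle unit, fixed to the bench: grey base plate 130 x 110 x 10 mm, round grey housing 90 mm across up to 32 mm height, and an upright steel spindle on its axis. Origin: centre of the base plate's underside, on the spindle's axis; z up. The spindle does not turn.
- shoulder (a point): Point on the spindle's axis on top of its shoulder (steel disc 50 mm wide, its top 36 mm above the bench), where the flange must lie. Heights above this point: shaft 16 mm in diameter up to 46 mm; groove (neck of 10 mm diameter) from 46 to 62 mm; head 16 mm in diameter from 62 to 71 mm, its top tapered to 10 mm.
- flange: Backing flange, aluminium: a disc 64 mm in diameter and 8 mm thick with a hub, 30 mm in diameter, standing 22 mm up from it (30 mm in all), and a 20 mm bore right through. Starts on the bench, hub up. Origin: centre of the disc's underside, z up through the hub. It can be taken by the hub from above. 0.12 kg.
- drum: Sanding drum, a brown abrasive sleeve on a black rubber core: a thick tube 56 mm in outer diameter, 40 mm high, with a 35 mm bore that fits over the flange's hub. Starts standing on the bench. Origin: centre of its underside, z up. Seated on the flange, its underside is 8 mm and its top 48 mm above the shoulder. 0.15 kg.
- keeper: Slotted steel keeper: flat horseshoe plate 8 mm thick, 48 wide; slot 13 wide, open to its +x (mouth flared to about 25 at x = 28). Behind it an upright grip tab 12 thick (y), x = -46 to -26, 38 high from the underside. Origin: underside, where the neck's centre comes to lie, 6.5 in front of the slot's closed end; z up. Enters the groove from any direction; passes the neck, not the head. 0.14 kg.
- bin: Bystander: open blue parts bin, 140 x 100 x 55 mm. Origin: centre of its underside.
- wrench: Bystander: steel wrench lying flat, 170 mm long along its x.
- offcut: Bystander: wooden offcut, 70 x 130 x 22 mm. Origin: centre of its underside.

How it is judged (in metres and radians):
On the way, in this order (a step that is already met when the one before it is completed fails the run):
1. the backing flange is down on the spindle's shoulder (horizontal distance between flange and shoulder below 0.004 m and z of flange in the frame of shoulder between -0.0025 and 0.0025 m and angle between flange's own z axis and vertical below 0.1 rad), for 0.2 s.
2. the drum is down on the flange, over its hub (all of step 1 and horizontal distance between drum and shoulder below 0.006 m and z of drum in the frame of shoulder between 0.005 and 0.011 m and angle between drum's own z axis and vertical below 0.1 rad), for 0.2 s.
At the end, for the whole second after the job is handed in: Released, at rest and upright (0.1 rad) on the spindle: flange underside at the shoulder (2.5 mm), 4 mm from the axis at most; drum underside 8 mm above it (3 mm), 6 mm from the axis; keeper underside 48 mm above it (3.5 mm), its origin 5 mm from the axis (all of step 2 and horizontal distance between keeper and shoulder below 0.005 m and z of keeper in the frame of shoulder between 0.0445 and 0.0515 m and angle between keeper's own z axis and vertical below 0.1 rad and linear speed of each of flange, drum, keeper below 0.02 m/s); the robot touches nothing.
It fails at once if a part is let fall (faster than 0.6 m/s with no finger on it) ((linear speed of flange above 0.6 m/s and contact force between the fingers and flange below 0.05 N) or (linear speed of drum above 0.6 m/s and contact force between the fingers and drum below 0.05 N) or (linear speed of keeper above 0.6 m/s and contact force between the fingers and keeper below 0.05 N)).
It fails at once if a bystander is shifted by more than 30 mm (distance of any of bin, wrench, offcut from where it was at the start of the episode above 0.03 m).
It also fails if it takes over 72 s, if anything falls off the work surface, if the arm or the gripper's body presses on something with over 40 N, if the wrist force passes 120 N, or if a joint passes its speed limit or range.

## Working session

There is one attempt and no reset: what is moved stays moved. The work goes in short steps, each a Python script; the robot and the scene stay as the last script left them, time stands still between calls to the robot, and variables do not carry over. Pictures are saved under pics/ and viewed, at most 10 in all, crops included, and the job is handed in when it is done.

```bash
mkdir -p pics
python3 - <<'E'
from bench import ctrl
import cv2,numpy as np
for n in("top","scene"):
    im=ctrl.read_camera(n); cv2.imwrite(f"pics/{n}0.png",im)
    cv2.imwrite(f"pics/{n}0b.png",cv2.resize(im,(800,600),interpolation=cv2.INTER_CUBIC))
    p=ctrl.camera_params(n); print(n,{k:np.round(v,4).tolist() if k=='pose' else v for k,v in p.items()})
print({k:np.round(v,4).tolist() if hasattr(v,'shape') else v for k,v in ctrl.camera_params("wrist").items()})
print(ctrl.current_eef_rot(),ctrl.current_t())
E
```

```text
top {'fx': 490.55217553918857, 'fy': 490.55217553918857, 'cx': 263.76564340726657, 'cy': 193.97836235485872, 'pose': [[-0.0103, 0.9802, -0.1977, 0.3963], [-0.9999, -0.0106, -0.0007, -0.006], [-0.0028, 0.1977, 0.9803, 1.0877], [0.0, 0.0, 0.0, 1.0]]}
scene {'fx': 383.46849553598645, 'fy': 383.46849553598645, 'cx': 252.6193133468126, 'cy': 186.1828823588546, 'pose': [[-0.6196, -0.4883, 0.6146, 1.1958], [0.7846, -0.408, 0.4669, 0.4397], [0.0227, 0.7715, 0.6358, 0.6491], [0.0, 0.0, 0.0, 1.0]]}
{'fx': 297.3186396354542, 'fy': 297.3186396354542, 'cx': 249.79738714003585, 'cy': 194.7388695147024, 'T_tool_cam': [[-0.0008, 0.9613, 0.2755, 0.0781], [1.0, 0.0007, 0.0003, -0.0005], [0.0001, 0.2755, -0.9613, -0.1697], [0.0, 0.0, 0.0, 1.0]]}
[[-9.72315298e-01  2.33672462e-01 -3.76484108e-04]
 [ 2.33672732e-01  9.72314757e-01 -1.03282823e-03]
 [ 1.24717537e-04 -1.09220876e-03 -9.99999396e-01]] 0.1
```

View pics/top0b.png

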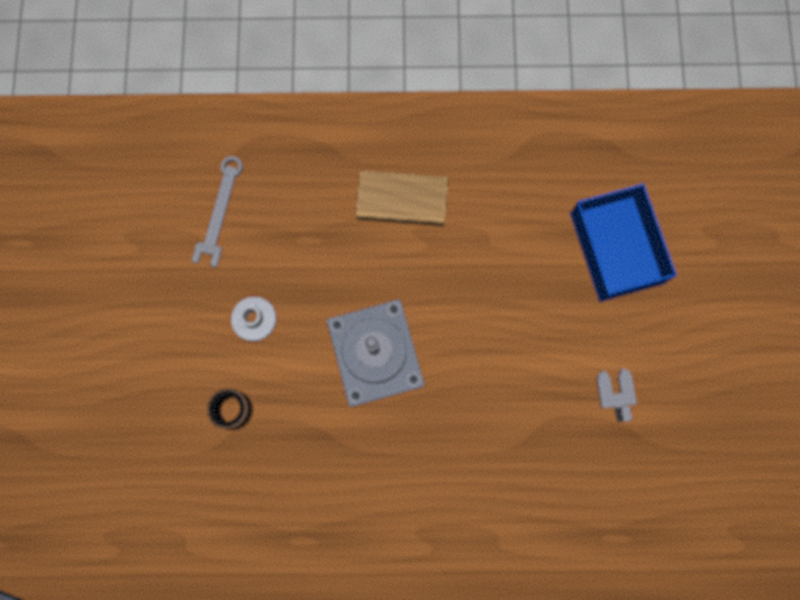

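View pics/scene0b.png

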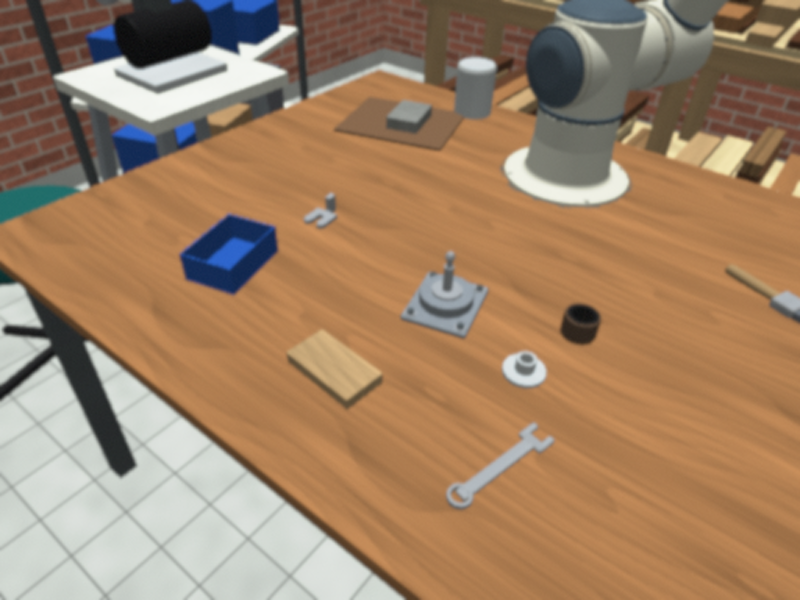

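The top view (800x600 scale) shows the flange at (253,318), drum at (230,409), spindle head at (372,344), and keeper at (617,388) with its slot facing up in the picture (+x world) and its tab at (624,413). Next I get rough positions, then take wrist views from directly above each.

```bash
cat > h.py <<'E'
from bench import ctrl
import cv2,numpy as np
def ray(n,u,v,p=None,R=None):
    c=ctrl.camera_params(n); x=(u-c['cx'])/c['fx']; y=(v-c['cy'])/c['fy']
    if n=='wrist':
        th=np.hypot(x,y); s=np.sin(th)/th if th>1e-9 else 1
        d=np.array([x*s,-y*s,-np.cos(th)]); T=np.eye(4); T[:3,:3]=R; T[:3,3]=p; T=T@c['T_tool_cam']
    else: d=np.array([x,-y,-1.]); T=c['pose']
    return T[:3,3],T[:3,:3]@d
def at(n,u,v,z,p=None,R=None):
    o,d=ray(n,u,v,p,R); return o+d*(z-o[2])/d[2]
def proj(P,p,R):
    """world points (N,3) -> wrist pixels"""
    c=ctrl.camera_params('wrist'); T=np.eye(4); T[:3,:3]=R; T[:3,3]=p; T=np.linalg.inv(T@c['T_tool_cam'])
    q=np.atleast_2d(P)@T[:3,:3].T+T[:3,3]; q=q*[1,-1,-1]
    r=np.hypot(q[:,0],q[:,1]); th=np.arctan2(r,q[:,2])
    k=th/np.maximum(r,1e-12)
    return np.c_[c['cx']+c['fx']*q[:,0]*k, c['cy']+c['fy']*q[:,1]*k]
def Rz(yaw):
    """tool down, tool x at heading yaw (deg)"""
    a=np.radians(yaw); x=np.array([np.cos(a),np.sin(a),0]); z=np.array([0,0,-1.])
    return np.c_[x,np.cross(z,x),z]
E
python3 - <<'E'
from h import *
k=512/800
ob={'spindle':(372,344,.107),'flange':(253,318,.008),'drum':(230,408,.04),'keeper':(617,390,.008)}
import time
P={n:at('top',u*k,v*k,z) for n,(u,v,z) in ob.items()}
print({n:np.round(p,3) for n,p in P.items()})
views={}
for n in ('keeper','spindle','drum','flange'):
    p=P[n]; R=Rz(180); tgt=[p[0],p[1],max(.15,p[2]+.09)]
    print(n,ctrl.ik(tgt,R))
    ctrl.goto(tgt,R); ctrl.sleep(.2)
    views[n+'_p']=ctrl.current_tool_pos(); views[n+'_R']=ctrl.current_eef_rot()
    im=ctrl.read_camera('wrist'); views[n]=im
    print(ctrl.current_t())
np.savez('views.npz',**views)
M=[cv2.resize(views[n][44:344,56:456],(400,300)) for n in ('keeper','spindle','drum','flange')]
cv2.imwrite('pics/m1.png',np.vstack([np.hstack(M[:2]),np.hstack(M[2:])]))
E
```

```text
{'spindle': array([0.541, 0.047, 0.107]), 'flange': array([0.595, 0.223, 0.008]), 'drum': array([0.465, 0.244, 0.04 ]), 'keeper': array([ 0.486, -0.292,  0.008])}
keeper [-3.69684010e+01  2.77200288e+01  8.98138080e+01 -2.54444375e-14
  6.24661632e+01 -1.26968401e+02]
3.7083
spindle [-1.32840528e+00  2.27286433e+01  9.00240163e+01 -2.54444375e-14
  6.72473404e+01 -9.13284053e+01]
5.2583
drum [ 2.11242027e+01  2.47071852e+01  9.56706212e+01 -2.54444375e-14
  5.96221935e+01 -6.88757973e+01]
6.375
flange [ 1.51598600e+01  3.26967229e+01  7.98293714e+01 -2.54444375e-14
  6.74739057e+01 -7.48401400e+01]
7.2167
```

View pics/m1.png

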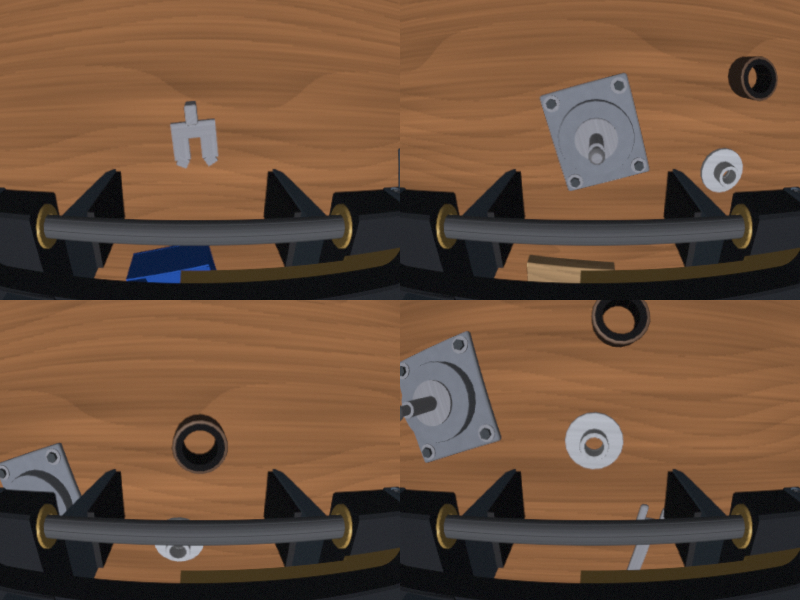

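The wrist montage (four 400x300 crops at offset 56,44) shows all parts clearly: keeper body centre at about (194,140) with its tab up in the picture, spindle head at (597,156), drum ring centre at (200,443), and flange at (594,440). I enlarge them to measure.

Run:
```python
import cv2,numpy as np
v=np.load('views.npz')
# crop origins in raw px (x,y), 100x75, 4x
C={'keeper':(200,135),'spindle':(206,160),'drum':(206,150),'flange':(200,147)}
M=[cv2.resize(v[n][y:y+75,x:x+100],(400,300),interpolation=cv2.INTER_CUBIC) for n,(x,y) in C.items()]
cv2.imwrite('pics/m2.png',np.vstack([np.hstack(M[:2]),np.hstack(M[2:])]))
```

```text
(no output)
```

View pics/m2.png

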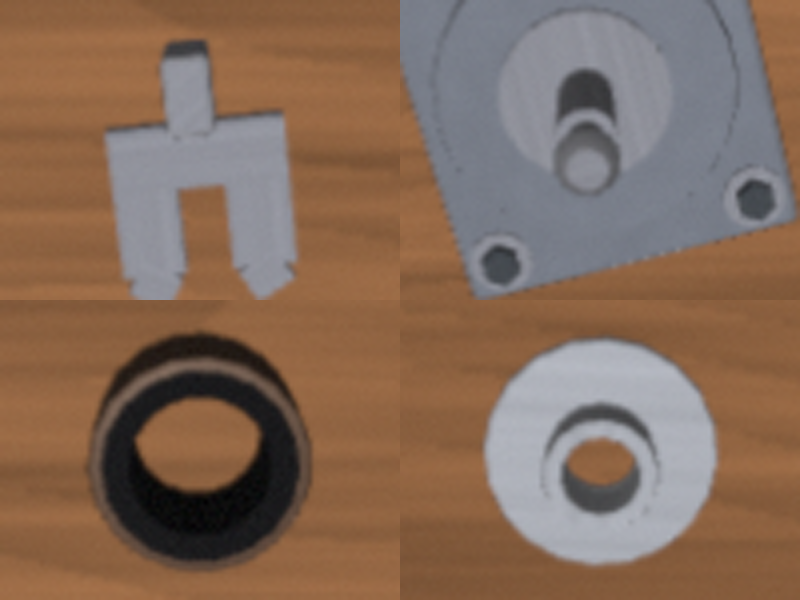

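Readings in the 4x crop:
- **Keeper:** rear corners (104,130) and (285,115), slot end (178,190) to (227,187), tab top at (186,52).
- **Shoulder:** disc spans x 497 to 673, top at y=10.
- **Head top:** centre (588,166).
- **Drum top rim:** 91 to 310 by 357 to 569.
- **Flange rim:** 485 to 717 by 338 to 565. Hub bore: 562 to 640 by 437 to 514.

I'll fit circle outlines to these.

Run:
```python
from h import *
from scipy.optimize import least_squares
v=np.load('views.npz')
C={'keeper':(200,135,0,0),'spindle':(206,160,400,0),'drum':(206,150,0,300),'flange':(200,147,400,300)}
def raw(n,x,y): a=C[n]; return a[0]+(x-a[2]+.5)/4-.5,a[1]+(y-a[3]+.5)/4-.5
t=np.linspace(0,2*np.pi,200)
def fit(n,r,z,L,Rr,T,B):
    l,tp=raw(n,L,T or 0); rr,b=raw(n,Rr,B or 0)
    def f(c):
        q=proj(np.c_[c[0]+r*np.cos(t),c[1]+r*np.sin(t),0*t+z],v[n+'_p'],v[n+'_R'])
        e=[q[:,0].min()-l,q[:,0].max()-rr]
        if T:e.append(q[:,1].min()-tp)
        if B:e.append(q[:,1].max()-b)
        return e
    s=least_squares(f,v[n+'_p'][:2]); print(n,z,np.round(s.x,4),'res px',np.round(s.fun,2))
fit('spindle',.025,.036,497,673,10,None)
fit('spindle',.005,.107,567,608,146,187)
fit('drum',.028,.04,91,310,357,569)
fit('flange',.032,.008,485,717,338,565)
fit('flange',.010,.030,562,640,437,514)
n='keeper'; g=lambda x,y,z:at('wrist',*raw(n,x,y),z,v[n+'_p'],v[n+'_R'])[:2]
a,b=g(104,130,.008),g(285,115,.008); c=(g(178,190,.008)+g(227,187,.008))/2; tp=g(186,52,.038)
print('rear w',np.linalg.norm(a-b),'mid',(a+b)/2,'slotend',c,'tabtop rear?',tp)
y=(a-b)/np.linalg.norm(a-b); 
for s in(1,-1):
    x=np.array([y[1],-y[0]])*s; print('x axis',x,np.degrees(np.arctan2(x[1],x[0])),'len',(c-(a+b)/2)@x,'origin',c+.0065*x)
print({k:v[k] for k in v.files if k.endswith('_p')})
```

```text
spindle 0.036 [0.5441 0.048 ] res px [ 0.2  -0.2  -0.01]
spindle 0.107 [0.5431 0.0481] res px [-0.35  0.35 -0.1   0.1 ]
drum 0.04 [0.4643 0.2479] res px [-1.21  1.22 -1.01  1.18]
flange 0.008 [0.5942 0.2227] res px [-0.5   0.5  -0.21  0.26]
flange 0.03 [0.5943 0.2227] res px [-0.15  0.15  0.07 -0.07]
rear w 0.04839768233322864 mid [ 0.46497013 -0.2934465 ] slotend [ 0.48309652 -0.29127855] tabtop rear? [ 0.44248509 -0.29524189]
x axis [-0.9965172 -0.0833875] -175.21669358857784 len -0.01824403362471131 origin [ 0.47661916 -0.29182057]
x axis [0.9965172 0.0833875] 4.7833064114221555 len 0.01824403362471131 origin [ 0.48957388 -0.29073653]
{'keeper_p': array([ 0.48658066, -0.29126383,  0.14998126]), 'spindle_p': array([0.54079889, 0.0461332 , 0.19682701]), 'drum_p': array([0.46581289, 0.2424979 , 0.15028441]), 'flange_p': array([0.59384954, 0.22311901, 0.15018646])}
```

Measurements agree with each other: spindle (0.5433, 0.048), flange (0.5942, 0.2227), drum (0.4643, 0.2479), keeper (0.4896, -0.2907) at yaw 4.8°. Next I place the flange.

```bash
cat >> h.py <<'E'
SP=np.array([.5435,.048])
def st(m): print(m,'t',round(ctrl.current_t(),2),'p',np.round(ctrl.current_tool_pos(),4),'F',np.round(ctrl.current_contact_force(),1),'w',round(ctrl.current_grip_width()*91,1),'g',round(ctrl.current_grasp_force(),1))
def pick(xy,h,yaw,lift):
    R=Rz(yaw); ctrl.command_gripper(1.0)
    ctrl.goto([*xy,max(.09,h+.06)],R); ctrl.move_l([*xy,h],.1); ctrl.command_gripper(0.0); st('gripped')
    ctrl.move_l([*xy,lift],.15); st('lifted')
E
python3 - <<'E'
from h import *
pick([.5942,.2227],.011,180,.17)
ctrl.goto([*SP,.17],Rz(180)); ctrl.sleep(.3); st('above')
c=ctrl.move_l([*SP,.052],.08,contact_N=8); st(('down1',c))
if not c:
    c=ctrl.move_l([*SP,.043],.02,contact_N=8); st(('down2',c))
E
```

```text
gripped t 9.7 p [0.5942 0.2227 0.011 ] F [ 0.8  0.5 -0.1] w 28.4 g 30.0
lifted t 10.91 p [0.5937 0.2225 0.1691] F [-0.2  0.2 -2.3] w 28.7 g 30.0
above t 11.97 p [0.5437 0.0487 0.1699] F [-0.4  0.3 -1.1] w 28.3 g 30.0
('down1', False) t 13.59 p [0.5438 0.048  0.0524] F [ 1.1 -0.6 -1.5] w 28.6 g 30.0
('down2', True) t 13.94 p [0.5438 0.048  0.0467] F [ 0.6 -0.5  3.6] w 28.5 g 30.0
```

The flange came down on the shoulder at the expected height. I release it and move on to the drum.

Run:
```python
from h import *
ctrl.command_gripper(1.0); ctrl.sleep(.2); st('rel')
ctrl.move_l([*SP,.2],.15); ctrl.sleep(.2)
p,R=ctrl.current_tool_pos(),ctrl.current_eef_rot(); im=ctrl.read_camera('wrist')
np.savez('v2.npz',im=im,p=p,R=R)
for z,r in((.044,.032),(.066,.015)):
    t=np.linspace(0,2*np.pi,200); q=proj(np.c_[SP[0]+r*np.cos(t),SP[1]+r*np.sin(t),0*t+z],p,R)
    cv2.polylines(im,[np.round(q*16).astype(np.int32)],True,(0,0,255),1,cv2.LINE_AA,4)
cv2.imwrite('pics/f1.png',cv2.resize(im[140:260,170:330],(800,600),interpolation=cv2.INTER_CUBIC))
pick([.4643,.2479],.013,180,.19)
```

```text
rel t 15.18 p [0.5434 0.048  0.0465] F [-1.  -0.6 -0.7] w 91.0 g 0.0
gripped t 19.35 p [0.4643 0.2479 0.0131] F [-1.2 -0.1  3.8] w 54.8 g 30.0
lifted t 20.68 p [0.4639 0.2477 0.1892] F [-0.6  0.6 -2.2] w 55.0 g 30.0
```

View pics/f1.png

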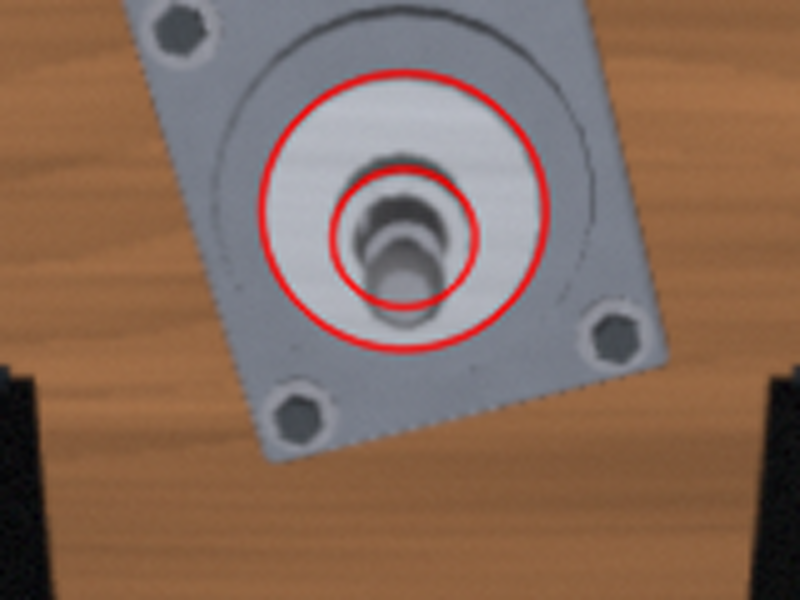

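The flange (rim 260 to 548 by 70 to 350) sits exactly on the predicted outline, so it's flat on the shoulder and centred. Next comes the drum.

Run:
```python
from h import *
ctrl.goto([*SP,.19],Rz(180)); ctrl.sleep(.3); st('above')
c=ctrl.move_l([*SP,.085],.08,contact_N=8); st(('d1',c))
if not c: c=ctrl.move_l([*SP,.053],.025,contact_N=8); st(('d2',c))
if c and ctrl.current_tool_pos()[2]<.059:
    ctrl.command_gripper(1.0); ctrl.sleep(.2); ctrl.move_l([*SP,.2],.15); ctrl.sleep(.2)
    p,R=ctrl.current_tool_pos(),ctrl.current_eef_rot(); im=ctrl.read_camera('wrist')
    t=np.linspace(0,2*np.pi,200); r=.028;q=proj(np.c_[SP[0]+r*np.cos(t),SP[1]+r*np.sin(t),0*t+.084],p,R)
    cv2.polylines(im,[np.round(q*16).astype(np.int32)],True,(0,0,255),1,cv2.LINE_AA,4)
    cv2.imwrite('pics/d1.png',cv2.resize(im[140:260,170:330],(800,600),interpolation=cv2.INTER_CUBIC))
    st('done')
```

```text
above t 21.85 p [0.5433 0.0488 0.19  ] F [ 0.7 -0.4 -1.9] w 54.4 g 30.0
('d1', False) t 23.32 p [0.5438 0.048  0.0854] F [ 1.2 -0.1 -0.9] w 54.5 g 30.0
('d2', True) t 24.34 p [0.5434 0.048  0.0569] F [-1.2  0.7  6.4] w 54.7 g 30.0
done t 26.62 p [0.5433 0.048  0.1995] F [ 0.6 -0.6  0.4] w 90.7 g 0.0
```

View pics/d1.png

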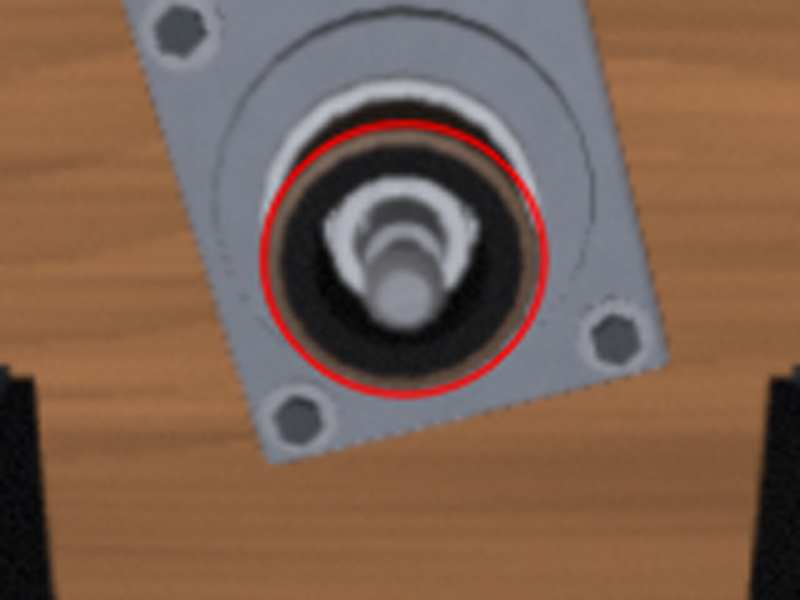

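The drum is concentric with the predicted rim (262 to 547), and contact was at the right height, so it is seated over the hub. Next I pick the keeper.

Run:
```python
from h import *
a=np.radians(4.8); o=np.array([.4896,-.2907]); xy=o-.038*np.array([np.cos(a),np.sin(a)])
ctrl.goto([*xy,.2],Rz(184.8))
pick(xy,.013,184.8,.18)
S=[SP[0]-.075-.038,SP[1]]
ctrl.goto([*S,.18],Rz(180)); ctrl.move_l([*S,.100],.12); ctrl.sleep(.2); st('pre')
p,R=ctrl.current_tool_pos(),ctrl.current_eef_rot(); im=ctrl.read_camera('scene'); w=ctrl.read_camera('wrist')
A=cv2.resize(im[130:230,210:340],(400,308),interpolation=cv2.INTER_CUBIC)[:300]
cv2.imwrite('pics/k1.png',np.hstack([A,cv2.resize(w[44:344,56:456],(400,300))]))
```

```text
gripped t 30.78 p [ 0.4517 -0.2939  0.013 ] F [ 0.4 -0.1 -0.8] w 11.8 g 30.0
lifted t 32.05 p [ 0.4513 -0.2936  0.1793] F [ 0.4  0.4 -1.4] w 11.6 g 30.0
pre t 34.36 p [0.4309 0.048  0.1006] F [ 1.3 -0.3 -2.4] w 11.7 g 30.0
```

View pics/k1.png

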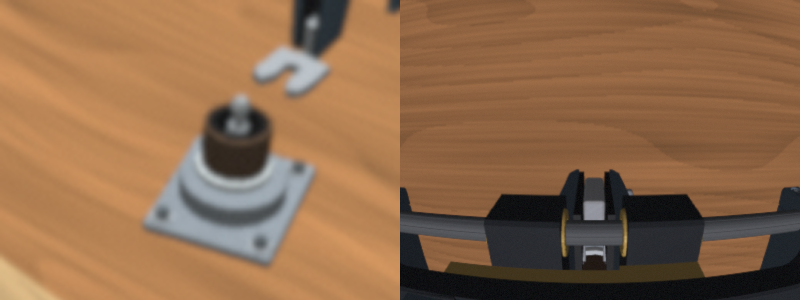

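The scene crop shows the keeper held level at (295,70) with its slot facing the spindle. I slide it in, then lower it.

Run:
```python
from h import *
x0=SP[0]-.038
c=ctrl.move_l([x0-.035,SP[1],.100],.08,contact_N=8); st(('s1',c))
if not c: c=ctrl.move_l([x0+.0015,SP[1],.100],.03,contact_N=8); st(('s2',c))
p=ctrl.current_tool_pos()
if abs(p[0]-x0)<.0035:
    c=ctrl.move_l([p[0],SP[1],.094],.015,contact_N=6); st(('low',c))
im=ctrl.read_camera('scene')
cv2.imwrite('pics/k2.png',cv2.resize(im[130:230,210:340],(650,500),interpolation=cv2.INTER_CUBIC))
```

```text
('s1', False) t 35.11 p [0.4699 0.048  0.0998] F [-0.2 -0.5 -1.1] w 11.9 g 30.0
('s2', False) t 36.48 p [0.5068 0.048  0.1   ] F [ 0.2  0.4 -0.5] w 11.7 g 30.0
('low', True) t 36.79 p [0.5069 0.048  0.0966] F [-0.1  0.3  3.3] w 11.6 g 30.0
```

View pics/k2.png

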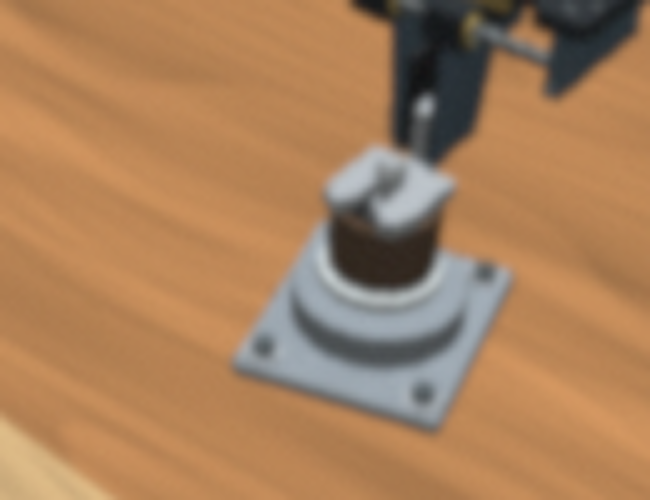

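The keeper is in the groove and resting on the drum. A gentle push to feel the slot's closed end, then release and check from above.

Run:
```python
from h import *
p=ctrl.current_tool_pos(); 
c=ctrl.move_l([p[0]+.004,p[1],p[2]+.0005],.015,contact_N=7); st(('push',c))
ctrl.command_gripper(1.0); ctrl.sleep(.2); p=ctrl.current_tool_pos()
ctrl.move_l([*p[:2],.2],.15); ctrl.goto([SP[0],SP[1],.21],Rz(180)); ctrl.sleep(.3)
p,R=ctrl.current_tool_pos(),ctrl.current_eef_rot(); im=ctrl.read_camera('wrist')
k=np.array([[-26,-24],[-26,24],[12,24],[12,-24]])/1000
q=proj(np.c_[SP+k,np.full(4,.092)],p,R); print(q)
cv2.polylines(im,[np.round(q*16).astype(np.int32)],True,(0,0,255),1,cv2.LINE_AA,4)
cv2.imwrite('pics/k3.png',cv2.resize(im[130:250,170:330],(800,600),interpolation=cv2.INTER_CUBIC)); st('end')
```

```text
('push', True) t 37.12 p [0.5081 0.0481 0.0967] F [-2.9 -0.2  7.3] w 11.8 g 30.0
[[225.86377421 166.08994541]
 [274.66883912 166.05948314]
 [273.90699168 202.93926287]
 [226.65111618 202.97407808]]
end t 40.03 p [0.543  0.048  0.2098] F [-0.1 -0.7 -0.7] w 91.0 g 0.0
```

View pics/k3.png

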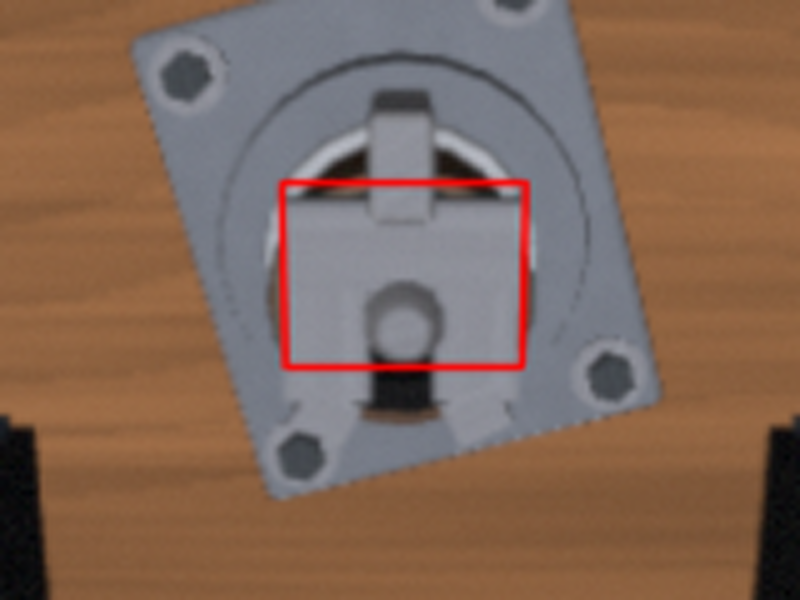

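The keeper lies flat and square on the drum. Its rear edge at y≈200 puts it about 2 mm forward of nominal, hard against the neck and within the 5 mm limit. The gripper is clear, so I hand in.

```bash
python3 -c "
from bench import ctrl
print(ctrl.sign_off(), ctrl.current_t())"
```

```text
the job is handed in; nothing more can be done
the job is handed in; nothing more can be done
```

The flange, drum and keeper are mounted on the spindle, released and handed in at about 40 s of the 72 s allowed; the last wrist picture showed the keeper flat and fully home, about 2 mm forward of nominal by my estimate, and sign-off returned no verdict.

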